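# Go / no-go check of a crimped lamp pipe

### The arm

A 6-joint arm with a two-finger parallel gripper is mounted at the origin on the work surface. World frame = base frame: x ahead of the robot, y to its left, z up, the work surface at z = 0. Lengths are in m, angles in degrees, forces in N, time in s.
With the tool pointing down it reaches from about 0.4 to 0.825 m from the base axis. Payload 7 kg.
Tool frame: the origin (TCP) lies at the very end of the fingers, on their centre line; the grasp point (between the pads) lies r.grip_depth behind it (r.grip_depth is the distance from the TCP to the grasp point, in m); z points along the fingers, y is the direction in which the jaws open and shut (so a half turn about z gives the same grasp; the last joint's range is limited). The gripper opens to 88 mm and grips with 3 to 60 N. Pads are 19 mm wide; open, the fingers measure 130 mm over their backs; the gripper's body (78 mm by 193 mm) begins 47 mm behind the grasp point.
Start: joints at [-52.764, 20.546, 0.682, 0, -70.136, -16.507], TCP at [0.239, -0.631, 0.227] pointing down, gripper open.
Joint ranges: [-176.03, 176.03], [-82.01, 121.73], [-58.28, 71.71], [-173.87, 95.51], [-174.79, -0.11], [-173.66, 173.66]. Speed limits (degrees/s): [136.94, 136.94, 172.46, 180, 180, 180].

### API

Orientations are given as [roll, pitch, yaw] about the fixed x, y, z axes, in that order (R = Rz(yaw) Ry(pitch) Rx(roll)).
In Python, from plant import r gives the robot as it stands. The module is installed in compiled form; this text tells all that it offers.
- The arm moves only by the tool step_arm, never from a script. Its argument "increments" is a list of rows, each a list of 3 entries, a list of its own where there are three numbers: the shift along the tool's x, y, z in m, then the turn, a rotation vector about the tool's x, y, z in rad, then the closure, from 0 (fully open) to 1 (shut). In form: [[[x, y, z], [wx, wy, wz], grip], ...]. A call has 1 to 10 rows; each row is the pose to reach, as a shift and turn from the pose commanded when the call began, along the tool's axes at that moment; what a row does not reach only later rows make up. A row lasts 1/10 s, in which the tool goes at most 50 mm and 8.59 degrees, less where a joint would pass 70% of its speed; a pose out of reach is approached as far as the arm can. A call with a gripper value outside its range is refused whole. The fingers move at their own pace and stop on an object; "force" is the grip in N (left out, the last holds). Time passes only in rows, so rows that repeat a pose let the fingers close. It gives the time, the measured TCP pose, the force and the opening at its end, in the units of the state.
- r.get_state(): the state, without advancing time (a new reading comes with each control period).
- r.capture(name): name is "scene" or "top" or "wrist"; returns a dict with "color" (384x512x3 uint8, red, green, blue), "intrinsics" (3x3 intrinsics, pixels), "rvec" (rotation vector, rad) and "tvec" (3), from world to camera coordinates, as OpenCV has them; the wrist camera has in their place "T_tool_cam" (4x4, takes a point from camera to tool coordinates, whose origin is the TCP and whose axes are the flange's). Camera axes: x right, y down, z forward; pixel columns grow to the right and rows downward; lengths in m; the calibration is good to about 2 mm. The wrist camera is an equidistant fisheye: a pixel r from the principal point sees the ray r / f radians off the axis. A picture is of the moment at which its call begins: read the wrist's pose just before it. There is no depth.
- r.close_job(): hands the job in, once; it reports no verdict.
The state is a dict: "time_s": time; "joints": joint angles; "qd": joint speeds; "joint_torque": joint torques, N m; "tcp_pos": TCP position; "eef_rot": TCP orientation; "contact_force": force on the tool from outside, world axes, zero at the start; "moment": the same for the moment, N m; "gripper_width": finger opening in m.
Only numpy, scipy, OpenCV 4.12 (cv2) and the standard library are available. Lean on these libraries where they do the work, as an engineer would, in place of code of your own. Each camera call takes 0.05 s, during which the arm holds its last target.

### The job

Check the crimped ring on the tall lamp pipe, the one with the thick ring at its foot, in the steel gap gauge bolted to the cart. Standing low on the cart top, bring it up in front of the flared mouth, push it straight through the wide go gap, then on against the narrow no-go gap until that stops it, and leave it standing upright there, between the two gaps. Leave the other two pipes where they stand.

Things in the scene. Friction and masses are not known exactly. Their poses are not given: they have to be found in the camera images.
- pipe: The lamp pipe to check: brass, standing upright, loose, about 0.3 kg. A pipe 20 mm in diameter, 140 mm tall in all, threaded at the top, with a thick crimped ring 40 mm in diameter and 25 mm high round its foot. Origin: centre of its underside; z up along the pipe. The three pipes stand in any order in the robot's right half, axes 110 mm or more apart.
- gauge: Dark steel gap gauge fixed to the cart, 36 mm high, open above, no floor. Origin on the cart top between its gaps; x = push direction, y across. Centred on y=0: flared mouth 90 mm wide at x=-80 mm; go gap 54 wide, x=-60 to -30; pocket 100 wide with closed sides; no-go gap 24 wide, x=30 to 60. The no-go jaws stop the pipe with its axis at x=+10 to +13. Cart top is free before the mouth (x=-110).
- flanged_pipe: Not to be checked or moved: brass pipe just as tall (140 mm, 20 mm in diameter) but standing on a thin wide flange, 72 mm in diameter and 6 mm thick. Origin: centre of its underside.
- short_pipe: Not to be checked or moved: brass pipe with the same thick foot ring (40 mm in diameter, 25 mm high) but only 70 mm tall in all. Origin: centre of its underside.
There are look-alikes about, which are no part of the job. What is shaped like the pipe but green or purple is not meant.

How it is judged:
By the outcome, as a careful person would: the job done as asked, in the order asked, and still so for the second after the job is handed in, with the robot touching nothing.
It also fails if it takes over 45 s, if anything falls off the work surface, if the arm or the gripper's body presses on something with over 40 N, if the wrist force passes 120 N, or if a joint passes its speed limit or range.

## Working session

There is one attempt and no reset: what is moved stays moved. The work goes in short steps, Python scripts to look and compute and a tool call to move; the robot and the scene stay as the last step left them, time stands still between calls to the robot, and variables do not carry over. Pictures are saved under pics/ and viewed, and the job is handed in when it is done.

Besides the shell and the picture viewer there is one more tool, called after "Call:" by a JSON object that holds its "op" and its "data". step_arm: Moves the arm, as the interface text tells. Its arguments: {"type":"object","properties":{"increments":{"type":"array","items":{"type":"array"}},"force":{"type":"number"}},"required":["increments"]}

```bash
mkdir -p pics; python3 - <<'E'
from plant import r
import cv2,numpy as np,pickle
print(r.get_state(), r.grip_depth)
for n in ("scene","top"):
    c=r.capture(n); pickle.dump(c,open(n+'.pkl','wb')); cv2.imwrite(f'pics/{n}0.png',cv2.resize(c['color'][:,:,::-1],None,fx=1.5,fy=1.5))
    print(n,c['intrinsics'],c['rvec'],c['tvec'])
E
```

```text
{'time_s': 0.0, 'joints': array([-5.27616282e+01,  2.05906894e+01,  6.33305694e-01, -2.07633062e-02,
       -7.01359895e+01, -1.65076877e+01]), 'qd': array([-0.08738742,  0.03979737, -0.0833487 , -0.02119145,  0.09206136,
        0.00973475]), 'joint_torque': array([-5.42303678e-04, -5.82724357e+01,  2.93059194e+01,  6.99701786e+00,
        7.06247418e-03, -1.53426822e-04]), 'tcp_pos': array([ 0.23874253, -0.63083712,  0.22562553]), 'eef_rot': array([ 1.79904929e+02, -7.81980419e-03, -1.59276380e+02]), 'contact_force': array([0.27435063, 0.26682588, 0.44502976]), 'moment': array([0.01281747, 0.00039062, 0.01548661]), 'gripper_width': 0.0873950654684707} 0.0188
scene [[461.25922717   0.         254.86230879]
 [  0.         461.25922717 191.88255437]
 [  0.           0.           1.        ]] [ 2.24647362  0.70884809 -0.30332766] [-0.4381381  -0.20924462  1.33405649]
top [[405.59500138   0.         255.70464428]
 [  0.         405.59500138 191.84702215]
 [  0.           0.           1.        ]] [ 2.14763765 -2.147157    0.1018816 ] [-0.02040728  0.52771555  0.81610438]
```

View pics/scene0.png

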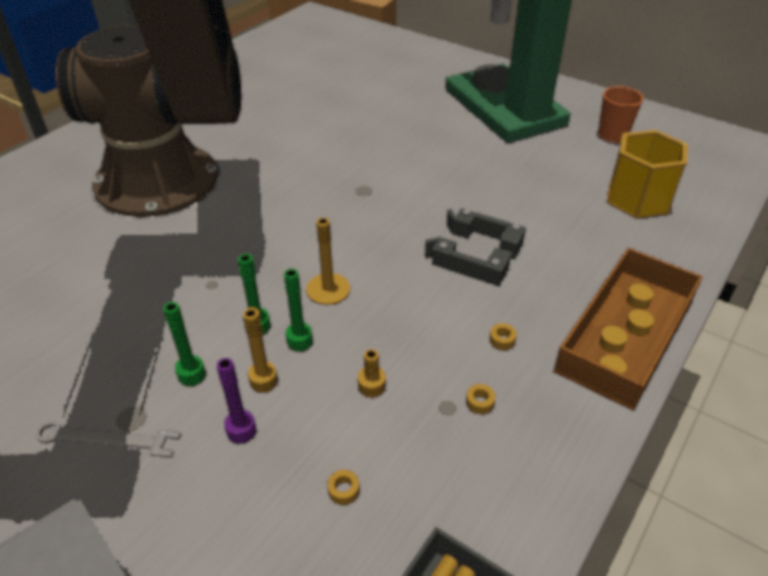

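View pics/top0.png

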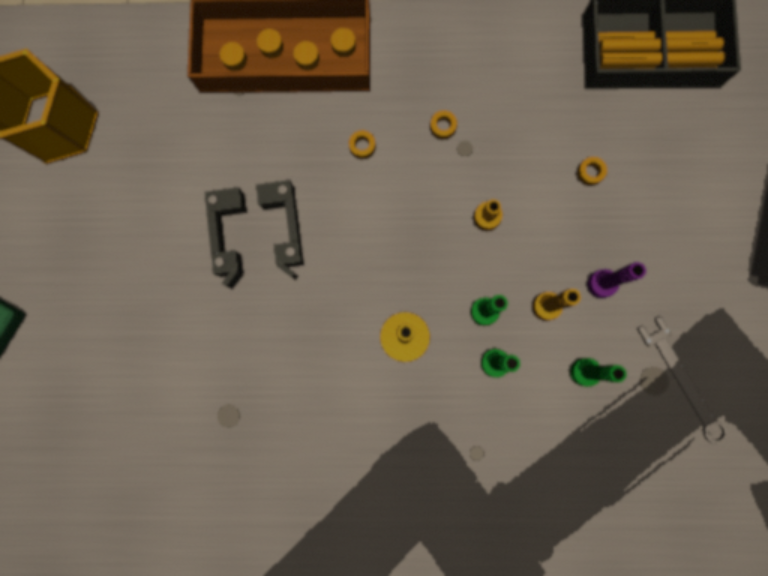

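Top picture (at 1.5x):
- **Brass, tall, thick ring:** (548,304), in scene (257,345). It fits the description.
- **Brass, flanged:** (405,336). It has a thin wide flange, so it is not meant.
- **Brass, short:** (488,214). It is half height, so it is not meant.
- **Green and purple pipes:** look-alikes.
- **Gauge:** (255,230), with its flared mouth towards the robot, at the bottom of the picture.

I'll confirm this in crops.

```bash
python3 - <<'E'
import cv2,numpy as np,pickle
t=pickle.load(open('top.pkl','rb'))['color'];s=pickle.load(open('scene.pkl','rb'))['color']
def crop(im,u,v,w,h,f): return cv2.resize(im[v:v+h,u:u+w,::-1],None,fx=f,fy=f,interpolation=cv2.INTER_CUBIC)
a=crop(t,128,112,80,85,5);b=crop(s,130,190,80,85,4.99999)
b=cv2.resize(b,(a.shape[1],a.shape[0]))
cv2.imwrite('pics/crop1.png',np.hstack([a,b]))
E
```

```text
(no output)
```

View pics/crop1.png

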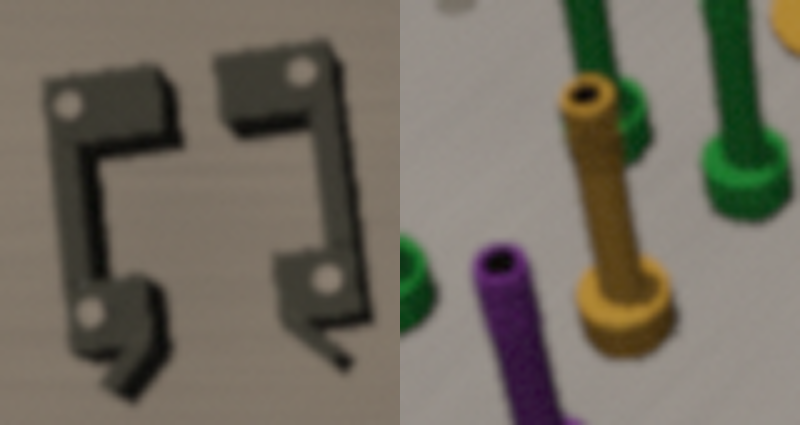

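```bash
cat > h.py <<'E'
import cv2,numpy as np,pickle
def load(n): return pickle.load(open(n+'.pkl','rb'))
def ray(c,p):
    R=cv2.Rodrigues(np.array(c['rvec']))[0];K=c['intrinsics'];t=np.array(c['tvec']).ravel()
    d=R.T@np.linalg.inv(K)@np.array([p[0],p[1],1.]);return -R.T@t,d
def onz(c,p,z):
    o,d=ray(c,p);return (o+d*(z-o[2])/d[2])
def tri(c1,p1,c2,p2):
    o1,d1=ray(c1,p1);o2,d2=ray(c2,p2)
    s=np.linalg.lstsq(np.c_[d1,-d2],o2-o1,rcond=None)[0]
    a=o1+s[0]*d1;b=o2+s[1]*d2;return (a+b)/2,np.linalg.norm(a-b)
E
python3 - <<'E'
from h import *
t=load('top');s=load('scene')
print('cams',ray(t,(0,0))[0],ray(s,(0,0))[0])
P={}
g=cv2.cvtColor(t['color'],cv2.COLOR_RGB2GRAY).astype(float)
for k,(u,v) in dict(nL=(68,105),nR=(302,70),gL=(92,312),gR=(328,278)).items():
    u=128+(u+.5)/5-.5;v=112+(v+.5)/5-.5
    iu,iv=round(u),round(v);w=g[iv-3:iv+4,iu-3:iu+4]-85;w[w<0]=0
    yy,xx=np.mgrid[iv-3:iv+4,iu-3:iu+4];p=((w*xx).sum()/w.sum(),(w*yy).sum()/w.sum())
    P[k]=onz(t,p,.037);print(k,np.round(p,2),(u,v),P[k].round(4))
n=lambda a,b:np.linalg.norm(P[a]-P[b])
print(n('nL','nR'),n('gL','gR'),n('nL','gL'),n('nR','gR'),'centre',sum(P.values())/4)
d=(P['nL']+P['nR']-P['gL']-P['gR']);print('yaw',np.degrees(np.arctan2(d[1],d[0])))
d=(P['nL']+P['gL']-P['nR']-P['gR']);print('yaw y',np.degrees(np.arctan2(-d[0],d[1])))
# other gauge corners at top face in gauge frame
c=sum(P.values())/4;d=(P['nL']+P['nR']-P['gL']-P['gR']);a=np.arctan2(d[1],d[0]);Rz=np.array([[np.cos(a),np.sin(a)],[-np.sin(a),np.cos(a)]])
for u,v in [(45,80),(155,68),(213,55),(328,40),(165,140),(225,115),(273,257),(285,315),(350,365),(128,400),(80,147),(310,122)]:
    p=onz(t,(128+(u+.5)/5-.5,112+(v+.5)/5-.5),.036);print((u,v),((Rz@(p-c)[:2])*1000).round(1))
# pipes
def mask(c):
    h=cv2.cvtColor(c['color'],cv2.COLOR_RGB2HSV);return cv2.inRange(h,(12,110,60),(28,255,255))
for nme,c in(('top',t),('scene',s)):
    m=mask(c);k,l,st,ce=cv2.connectedComponentsWithStats(m)
    for i in range(1,k):
        if st[i,4]>60: print(nme,st[i],ce[i].round(1))
ps=lambda u,v:(130+(u-400+.5)/5-.5,190+(v+.5)/5-.5)
E
```

```text
cams [ 0.4260672  -0.04183079  0.87272186] [ 0.99517575 -0.65480747  0.77220945]
nL [141.24 132.56] (141.2, 132.6) [0.6545 0.2236 0.037 ]
nR [187.95 125.86] (188.0, 125.6) [0.6686 0.124  0.037 ]
gL [145.6 174.1] (146.0, 174.0) [0.5649 0.2111 0.037 ]
gR [193.09 167.33] (193.2, 167.2) [0.5791 0.1112 0.037 ]
0.10058608642319108 0.10095096115420653 0.09047087099548654 0.09046082338862818 centre [0.61679141 0.16746849 0.037     ]
yaw 8.019362505684741
yaw y 8.057874092736965
(45, 80) [57.8 59.3]
(155, 68) [56.1 12. ]
(213, 55) [ 58.2 -13.3]
(328, 40) [ 57.6 -62.9]
(165, 140) [24.2 11.2]
(225, 115) [ 31.4 -15.4]
(273, 257) [-32.5 -28.6]
(285, 315) [-57.8 -30.8]
(350, 365) [-82.7 -55.3]
(128, 400) [-84.2  38.8]
(80, 147) [26.5 47.5]
(310, 122) [ 23.1 -51. ]
top [ 125    0  122   52 4555] [188.2  30.2]
top [ 398   20   44   26 1002] [419.7  32.6]
top [443  20  40  26 946] [462.   32.3]
top [   0   32   66   77 1489] [27.8 73.9]
top [287  73  18  20 237] [295.4  82.2]
top [232  86  19  20 234] [240.9  95.5]
top [385 104  20  19 238] [394.9 112.9]
top [316 133  19  21 290] [325.2 143.1]
top [355 192  33  22 335] [369.1 202.2]
top [253 208  34  34 878] [269.5 224.3]
scene [150   0  55  24 630] [170.9   8.1]
scene [208   0  56  16 476] [244.4   5. ]
scene [  0  51  18  50 601] [ 6.3 77.3]
scene [ 22  60  19  16 176] [31.7 67.2]
scene [ 405   86   53   59 2367] [430.9 114.9]
scene [204 146  29  57 732] [217.5 182.1]
scene [ 370  166   98  107 5637] [418.2 218. ]
scene [162 205  23  56 627] [172.  236.3]
scene [327 216  17  17 240] [334.9 223.9]
scene [239 233  18  32 397] [247.4 250.3]
scene [311 256  19  20 280] [320.1 265.4]
scene [218 313  21  23 339] [228.5 324.1]
scene [287 369  30  15 264] [300.9 378.1]
```

Gauge: the bolts sit 100.8 x 90.5 mm apart, so the centre is (0.617, 0.1675) and the yaw is 8.0°. The gap corners agree. The crop confirms the brass pipe: tall, threaded, thick ring, not green or purple. Next I'll measure it.

```bash
python3 - <<'E'
from h import *
t=load('top');s=load('scene')
def crop(im,u,v,w,h,f): return cv2.resize(im[v:v+h,u:u+w,::-1],None,fx=f,fy=f,interpolation=cv2.INTER_CUBIC)
a=crop(t['color'],345,180,50,45,8);cv2.imwrite('pics/crop2.png',a)
# rim centre scene crop px (588,95) top face z .14
p=(130+(588-400+.5)/5-.5,190+(95+.5)/5-.5)
print('scene top',onz(s,p,.14)); 
print('top guess',onz(t,(572/1.5-.2,297/1.5-.2),.14),tri(s,p,t,(572/1.5-.2,297/1.5-.2)))
# ring: foot
print('ring top scene',onz(s,(130+(627-400+.5)/5-.5,190+(290+.5)/5-.5),.025))
E
```

```text
scene top [ 0.50578983 -0.24923922  0.14      ]
top guess [ 0.50350189 -0.24928385  0.14      ] (array([ 0.50421655, -0.24900899,  0.13884538]), np.float64(0.0016765493757341632))
ring top scene [ 0.50752548 -0.24966667  0.025     ]
```

View pics/crop2.png

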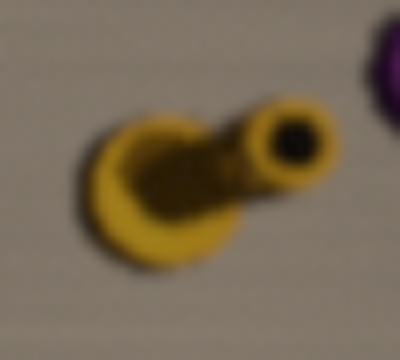

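```bash
python3 - <<'E'
from h import *
t=load('top');s=load('scene')
f=lambda u,v:(345+(u+.5)/8-.5,180+(v+.5)/8-.5)
P=onz(t,f(165,192),.025);Q=onz(t,f(293,143),.14);print('ring',P,'rim',Q,'diam',np.linalg.norm(onz(t,f(90,192),.025)-onz(t,f(240,192),.025)))
P=np.array([.505,-.2495])
for n,u,v in [('g1',499,302),('g2',511,363),('g3',620,374),('purp',637,270),('short',0,0)]:
    q=onz(t,(u/1.5-.2,v/1.5-.2),.14)[:2] if u else onz(t,(493/1.5,206/1.5),.07)[:2]
    d=q-P;print(n,q.round(3),np.linalg.norm(d).round(3),np.degrees(np.arctan2(d[1],d[0])).round(0))
E
```

```text
ring [ 0.5036099  -0.24843385  0.025     ] rim [ 0.50415895 -0.24940383  0.14      ] diam 0.03882594400991024
g1 [ 0.498 -0.162] 0.088 95.0
g2 [ 0.425 -0.175] 0.11 137.0
g3 [ 0.412 -0.302] 0.107 -150.0
purp [ 0.536 -0.328] 0.085 -68.0
short [ 0.634 -0.168] 0.152 32.0
```

Call:
{"op": "step_arm", "data": {"increments": [[[-0.02,0.013,0],[0,0,-0.1],0],[[-0.06,0.04,0],[0,0,-0.23],0],[[-0.1,0.068,0],[0,0,-0.37],0],[[-0.14,0.096,0],[0,0,-0.5],0],[[-0.18,0.123,0],[0,0,-0.64],0],[[-0.22,0.151,0],[0,0,-0.78],0],[[-0.26,0.178,0],[0,0,-0.92],0],[[-0.3,0.206,0],[0,0,-1.06],0],[[-0.34,0.233,0],[0,0,-1.2],0],[[-0.375,0.257,0],[0,0,-1.32],0]]}}

```text
time_s: 1.1
tcp_pos: [0.4995, -0.256, 0.2265]
eef_rot: [180.0, 0.0, -83.3]
contact_force: [1.5, 0.3, -0.9]
gripper_width: 0.088
```

Call:
{"op": "step_arm", "data": {"increments": [[[0,0,0],[0,0,-0.03],0],[[0,0,0],[0,0,-0.03],0],[[0,0,0],[0,0,-0.03],0]]}}

```text
time_s: 1.4
tcp_pos: [0.4983, -0.2582, 0.2263]
eef_rot: [180.0, 0.0, -82.0]
contact_force: [-0.1, 0.2, 0.6]
gripper_width: 0.0876
```

```bash
cat >> h.py <<'E'
from scipy.spatial.transform import Rotation as Ro
def T(st): return Ro.from_euler('xyz',st['eef_rot'],degrees=True).as_matrix(),np.array(st['tcp_pos'])
def goto(st,p,yaw):
    R,o=T(st);R2=Ro.from_euler('xyz',[180,0,yaw],degrees=True).as_matrix()
    print('shift',(R.T@(np.array(p)-o)).round(4),'rot',Ro.from_matrix(R.T@R2).as_rotvec().round(4))
def wproj(w,st,P):
    R,o=T(st);C=np.array(w['T_tool_cam']);q=C[:3,:3].T@(R.T@(np.array(P)-o)-C[:3,3])
    th=np.arctan2(np.hypot(q[0],q[1]),q[2]);K=w['intrinsics'];a=np.arctan2(q[1],q[0])
    return K[0,2]+K[0,0]*th*np.cos(a),K[1,2]+K[1,1]*th*np.sin(a)
def wonz(w,st,p,z):
    R,o=T(st);C=np.array(w['T_tool_cam']);K=w['intrinsics'];x=(p[0]-K[0,2])/K[0,0];y=(p[1]-K[1,2])/K[1,1];th=np.hypot(x,y)
    d=np.array([x/th*np.sin(th),y/th*np.sin(th),np.cos(th)]);d=R@C[:3,:3]@d;c=R@C[:3,3]+o
    return c+d*(z-c[2])/d[2]
E
python3 - <<'E'
from h import *
from plant import r
st=r.get_state();print(st['time_s'],st['tcp_pos'],st['eef_rot'],st['qd'].round(2))
w=r.capture('wrist');pickle.dump((w,st),open('w1.pkl','wb'))
print(w['intrinsics'],w['T_tool_cam'])
im=cv2.resize(w['color'][:,:,::-1],None,fx=1.5,fy=1.5)
for z in(.14,):
    u=wproj(w,st,(.5045,-.249,z));cv2.circle(im,(int(u[0]*1.5+.5),int(u[1]*1.5+.5)),2,(0,0,255),-1);print(u)
cv2.imwrite('pics/w1.png',im)
goto(st,(.5045,-.249,.0965),-82)
E
```

```text
1.4 [ 0.49832125 -0.25824163  0.22628312] [ 1.79964474e+02  1.28266188e-02 -8.19903996e+01] [-1.15 -0.15 -0.01  0.05 -0.1  -0.02]
[[297.31863964   0.         255.63445796]
 [  0.         297.31863964 187.06151783]
 [  0.           0.           1.        ]] [[-5.38513687e-04 -9.53998762e-01 -2.99810059e-01  8.08969328e-02]
 [ 9.99999773e-01 -6.35445743e-04  2.25812598e-04 -6.03894355e-04]
 [-4.05937965e-04 -2.99809869e-01  9.53998888e-01 -1.58060675e-01]
 [ 0.00000000e+00  0.00000000e+00  0.00000000e+00  1.00000000e+00]]
(np.float64(247.73832662594975), np.float64(200.5683447448097))
shift [-0.0083 -0.0075  0.1298] rot [0.0006 0.0002 0.0002]
```

View pics/w1.png

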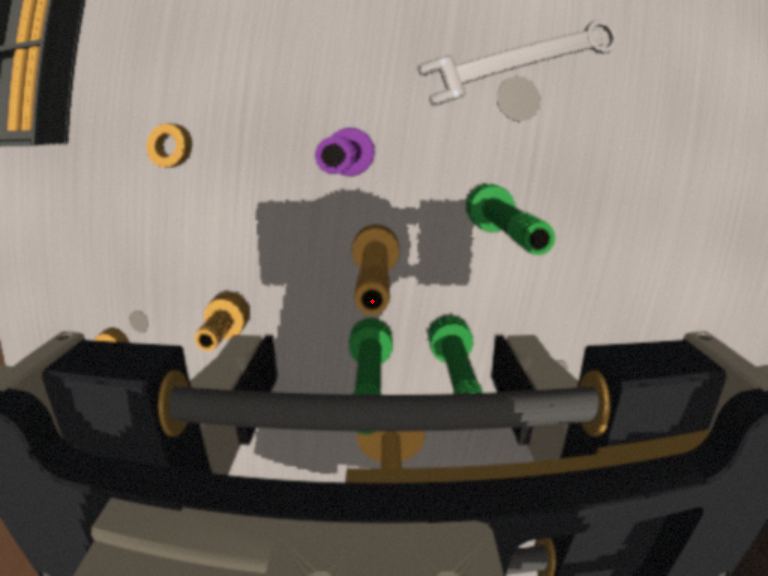

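The rim is at (371,298), against (372,301) predicted, so the position is confirmed to about 1 mm. The directions along the jaws (left and right in this view) are clear of neighbours. Descending.

Call:
{"op": "step_arm", "data": {"increments": [[[-0.0076,-0.0075,0],[0,0,0],0],[[-0.0076,-0.0075,0.01],[0,0,0],0],[[-0.0076,-0.0075,0.03],[0,0,0],0],[[-0.0076,-0.0075,0.05],[0,0,0],0],[[-0.0076,-0.0075,0.07],[0,0,0],0],[[-0.0076,-0.0075,0.09],[0,0,0],0],[[-0.0076,-0.0075,0.11],[0,0,0],0],[[-0.0076,-0.0075,0.125],[0,0,0],0],[[-0.0076,-0.0075,0.13],[0,0,0],0],[[-0.0076,-0.0075,0.13],[0,0,0],0]]}}

```text
time_s: 2.45
tcp_pos: [0.5042, -0.2498, 0.0956]
eef_rot: [179.9, 0.0, -82.0]
contact_force: [-0.4, -0.6, 0.2]
gripper_width: 0.0877
```

Call:
{"op": "step_arm", "data": {"increments": [[[0,0,0],[0,0,0],0.3],[[0,0,0],[0,0,0],0.5],[[0,0,0],[0,0,0],0.65],[[0,0,0],[0,0,0],0.75],[[0,0,0],[0,0,0],0.8],[[0,0,0],[0,0,0],0.85],[[0,0,0],[0,0,0],0.9],[[0,0,0],[0,0,0],1],[[0,0,0],[0,0,0],1],[[0,0,0],[0,0,0],1]], "force": 25}}

```text
time_s: 3.45
tcp_pos: [0.505, -0.2496, 0.0965]
eef_rot: [180.0, 0.0, -81.9]
contact_force: [0.6, -1.1, -0.2]
gripper_width: 0.0195
```

Call:
{"op": "step_arm", "data": {"increments": [[[0,0,-0.005],[0,0,0],1],[[0,0,-0.02],[0,0,0],1],[[0,0,-0.04],[0,0,0],1],[[0,0,-0.06],[0,0,0],1],[[0,0,-0.08],[0,0,0],1],[[0,0,-0.1],[0,0,0],1],[[0,0,-0.125],[0,0,0],1],[[0,0,-0.15],[0,0,0],1],[[0,0,-0.17],[0,0,0],1],[[0,0,-0.17],[0,0,0],1]]}}

```text
time_s: 4.45
tcp_pos: [0.5062, -0.25, 0.2697]
eef_rot: [-179.7, -0.1, -81.9]
contact_force: [0.6, -0.8, -2.1]
gripper_width: 0.0197
```

```bash
python3 - <<'E'
from h import *
from plant import r
st=r.get_state();print(st['tcp_pos'],st['gripper_width'],st['contact_force'])
goto(st,(.5061,.1519,.2665),-82)
c=r.capture('scene');cv2.imwrite('pics/s2.png',c['color'][:,:,::-1])
E
```

```text
[ 0.50617974 -0.25002826  0.26966582] 0.019737636504325896 [ 0.62743432 -0.80610311 -2.07029349]
shift [-0.3979 -0.0565  0.0027] rot [-0.0045 -0.0019  0.0016]
```

View pics/s2.png

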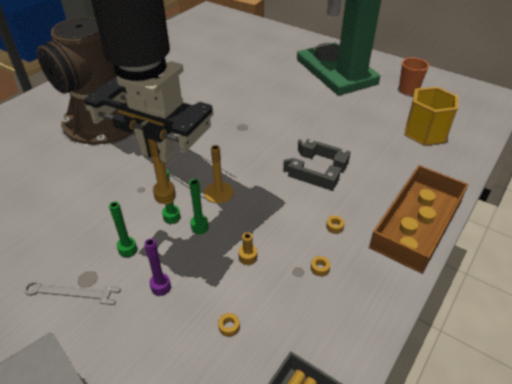

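The pipe is lifted and hangs upright at (160,175). Moving to the front of the mouth.

Call:
{"op": "step_arm", "data": {"increments": [[[-0.01,-0.0014,0],[0,0,0],1],[[-0.03,-0.004,0],[0,0,0],1],[[-0.055,-0.008,0],[0,0,0],1],[[-0.08,-0.011,0],[0,0,0],1],[[-0.105,-0.015,0],[0,0,0],1],[[-0.13,-0.018,0],[0,0,0],1],[[-0.155,-0.022,0],[0,0,0],1],[[-0.18,-0.025,0],[0,0,0],1],[[-0.205,-0.029,0],[0,0,0],1],[[-0.23,-0.032,0],[0,0,0],1]]}}

```text
time_s: 5.5
tcp_pos: [0.5032, -0.016, 0.265]
eef_rot: [179.9, 0.0, -81.9]
contact_force: [1.1, 1.3, -2.4]
gripper_width: 0.0198
```

Call:
{"op": "step_arm", "data": {"increments": [[[-0.025,-0.0036,0],[0,0,0],1],[[-0.05,-0.007,0],[0,0,0],1],[[-0.075,-0.011,0],[0,0,0],1],[[-0.1,-0.014,0],[0,0,0],1],[[-0.125,-0.018,0],[0,0,0],1],[[-0.145,-0.021,0],[0,0,0],1],[[-0.16,-0.023,0],[0,0,0],1],[[-0.168,-0.0245,0],[0,0,0],1],[[-0.168,-0.0245,0],[0,0,0],1],[[-0.168,-0.0245,0],[0,0,0],1]]}}

```text
time_s: 6.5
tcp_pos: [0.5048, 0.152, 0.2662]
eef_rot: [180.0, -0.0, -81.9]
contact_force: [-1.1, 0.0, -2.6]
gripper_width: 0.0197
```

```bash
python3 - <<'E'
from h import *
from plant import r
st=r.get_state();print(st['tcp_pos'],st['eef_rot'],st['gripper_width'],st['contact_force'],st['qd'].round(1))
goto(st,(.5061,.1519,.0975),-82)
w=r.capture('wrist');c=r.capture('scene');pickle.dump(c,open('s3.pkl','wb'))
a=cv2.resize(c['color'],(400,300));b=cv2.resize(w['color'],(400,300))
cv2.imwrite('pics/s3.png',np.hstack([a,b])[:,:,::-1])
t=r.capture('top');pickle.dump(t,open('t3.pkl','wb'));cv2.imwrite('pics/t3.png',t['color'][:,:,::-1])
E
```

```text
[0.50476383 0.15195739 0.26621767] [ 1.79957060e+02 -2.37631795e-02 -8.19161361e+01] 0.01972489979356365 [-1.14119737  0.0499531  -2.56013514] [-0.7 -0.4  0.1 -0.  -0.1  0. ]
shift [ 0.0002 -0.0014  0.1687] rot [ 0.0007 -0.0004  0.0015]
```

View pics/s3.png

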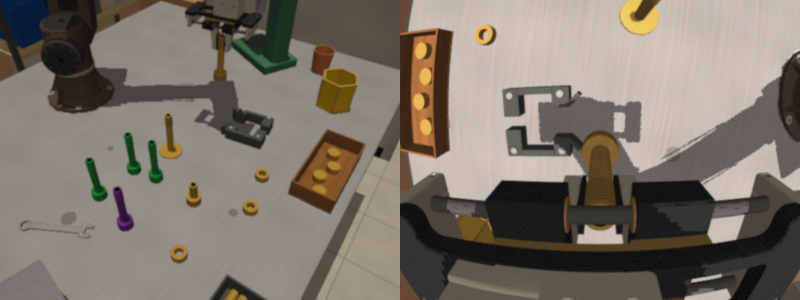

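The pipe hangs upright in front of the mouth. Lowering, with the last few millimetres slow.

Call:
{"op": "step_arm", "data": {"increments": [[[0,-0.001,0.01],[0,0,0],1],[[0,-0.001,0.035],[0,0,0],1],[[0,-0.001,0.06],[0,0,0],1],[[0,-0.001,0.085],[0,0,0],1],[[0,-0.001,0.11],[0,0,0],1],[[0,-0.001,0.13],[0,0,0],1],[[0,-0.001,0.145],[0,0,0],1],[[0,-0.001,0.158],[0,0,0],1],[[0,-0.001,0.164],[0,0,0],1],[[0,-0.001,0.166],[0,0,0],1]]}}

```text
time_s: 7.65
tcp_pos: [0.5057, 0.152, 0.0997]
eef_rot: [179.9, -0.0, -81.9]
contact_force: [0.3, 0.3, -2.8]
gripper_width: 0.0196
```

Call:
{"op": "step_arm", "data": {"increments": [[[0,0,0.001],[0,0,0],1],[[0,0,0.002],[0,0,0],1],[[0,0,0.003],[0,0,0],1],[[0,0,0.003],[0,0,0],1],[[0,0,0.003],[0,0,0],1]]}}

```text
time_s: 8.15
tcp_pos: [0.5061, 0.1526, 0.0978]
eef_rot: [-180.0, 0.0, -81.9]
contact_force: [-0.9, -0.4, -2.4]
gripper_width: 0.0196
```

Call:
{"op": "step_arm", "data": {"increments": [[[0,0,0.0005],[0,0,0],1],[[0,0,0.001],[0,0,0],1],[[0,0,0.001],[0,0,0],1],[[0,0,0.001],[0,0,0],1]]}}

```text
time_s: 8.55
tcp_pos: [0.506, 0.1525, 0.0966]
eef_rot: [180.0, -0.0, -81.9]
contact_force: [-0.1, -0.6, -3.1]
gripper_width: 0.0198
```

```bash
python3 - <<'E'
from h import *
from plant import r
st=r.get_state();print(st['tcp_pos'],st['eef_rot'],st['gripper_width'],st['contact_force'],st['qd'].round(1))
c=r.capture('scene');pickle.dump(c,open('s4.pkl','wb'))
t=r.capture('top')
a=cv2.resize(c['color'][60:200,230:370],(400,400),interpolation=cv2.INTER_CUBIC);b=cv2.resize(t['color'][80:240,100:260],(400,400),interpolation=cv2.INTER_CUBIC)
cv2.imwrite('pics/s4.png',np.hstack([a,b])[:,:,::-1])
st=r.get_state();print(st['tcp_pos'],st['contact_force'])
E
```

```text
[0.50601139 0.15253288 0.09655331] [ 1.79998628e+02 -1.31389507e-03 -8.19181821e+01] 0.019755654794077763 [-0.12948708 -0.56822917 -3.13987323] [ 0.1 -0.   0.1  0.  -0.  -0. ]
[0.50600364 0.15250157 0.09655318] [-0.07285121  0.07434185 -2.31916728]
```

View pics/s4.png

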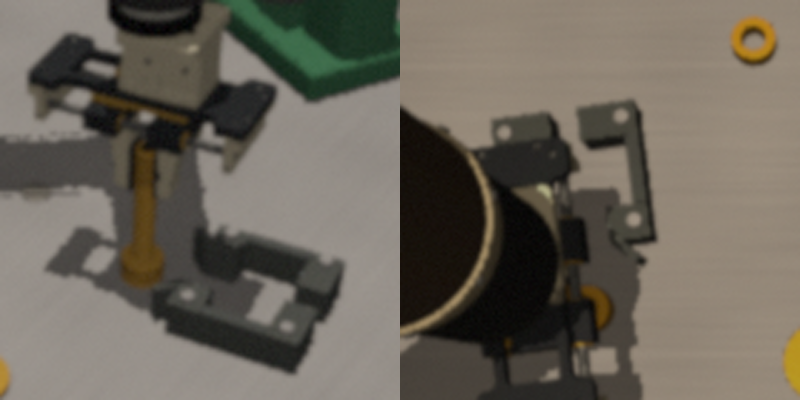

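Call:
{"op": "step_arm", "data": {"increments": [[[0,0,0.0005],[0,0,0],1],[[0,0,0.001],[0,0,0],1],[[0,0,0.001],[0,0,0],1],[[0,0,0.001],[0,0,0],1]]}}

```text
time_s: 9.05
tcp_pos: [0.5063, 0.1526, 0.0964]
eef_rot: [-180.0, 0.0, -81.9]
contact_force: [-3.8, -0.9, 7.3]
gripper_width: 0.0198
```

The foot is on the cart (the force turned upward). I'll ease off slightly and push straight along the gauge x axis (-tool y).

Call:
{"op": "step_arm", "data": {"increments": [[[0,0,-0.0008],[0,0,0],1],[[0,-0.003,-0.0008],[0,0,0],1],[[0,-0.008,-0.0008],[0,0,0],1],[[0,-0.014,-0.0008],[0,0,0],1],[[0,-0.02,-0.0008],[0,0,0],1],[[0,-0.026,-0.0008],[0,0,0],1],[[0,-0.032,-0.0008],[0,0,0],1],[[0,-0.038,-0.0008],[0,0,0],1],[[0,-0.042,-0.0008],[0,0,0],1],[[0,-0.042,-0.0008],[0,0,0],1]]}}

```text
time_s: 10.05
tcp_pos: [0.5489, 0.1587, 0.0965]
eef_rot: [-179.9, 0.0, -81.9]
contact_force: [0.0, -1.2, 2.6]
gripper_width: 0.0194
```

```bash
cat >> h.py <<'E'
def gpos(p,a=8.0):
    a=np.radians(a);d=np.array(p[:2])-[.617,.1675];return (np.array([[np.cos(a),np.sin(a)],[-np.sin(a),np.cos(a)]])@d*1000).round(1)
def look(name):
    from plant import r
    st=r.get_state();print(st['time_s'],st['tcp_pos'],gpos(st['tcp_pos']),st['eef_rot'],st['contact_force'],st['gripper_width'])
    c=r.capture('scene');t=r.capture('top');w=r.capture('wrist')
    f=lambda c,v,u,n:cv2.resize(c['color'][v:v+n,u:u+n],(266,266),interpolation=cv2.INTER_CUBIC)
    a=f(c,60,250,120);b=f(t,80,100,160);e=f(w,80,80,280)
    cv2.imwrite(name,np.hstack([a,b,e])[:,:,::-1])
E
python3 -c "
from h import *
look('pics/s5.png')"
```

```text
10.05 [0.5488532  0.15868019 0.09645763] [-68.7   0.8] [-1.79931031e+02  4.60739975e-03 -8.19189017e+01] [ 0.02448072 -1.18921933  2.62438428] 0.01936226148356842
```

View pics/s5.png

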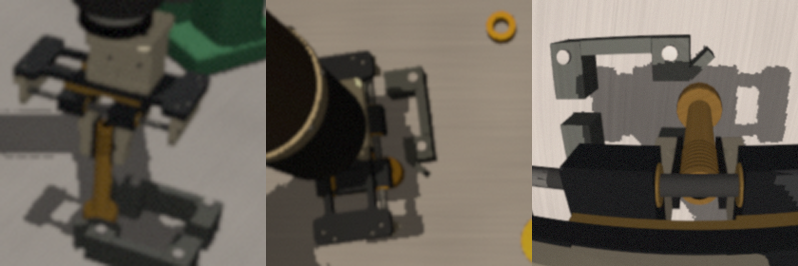

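The ring is entering the go gap, centred, with no side force. Pushing on.

Call:
{"op": "step_arm", "data": {"increments": [[[0,-0.005,0],[0,0,0],1],[[0,-0.012,0],[0,0,0],1],[[0,-0.019,0],[0,0,0],1],[[0,-0.026,0],[0,0,0],1],[[0,-0.033,0],[0,0,0],1],[[0,-0.04,0],[0,0,0],1],[[0,-0.047,0],[0,0,0],1],[[0,-0.054,0],[0,0,0],1],[[0,-0.06,0],[0,0,0],1],[[0,-0.065,0],[0,0,0],1]]}}

```text
time_s: 11.2
tcp_pos: [0.6122, 0.1675, 0.0966]
eef_rot: [180.0, -0.0, -81.9]
contact_force: [-2.2, 0.5, -1.3]
gripper_width: 0.0193
```

Call:
{"op": "step_arm", "data": {"increments": [[[0,-0.003,0],[0,0,0],1],[[0,-0.006,0],[0,0,0],1],[[0,-0.008,0],[0,0,0],1],[[0,-0.01,0],[0,0,0],1],[[0,-0.01,0],[0,0,0],1],[[0,-0.01,0],[0,0,0],1]]}}

```text
time_s: 11.8
tcp_pos: [0.6219, 0.1689, 0.0965]
eef_rot: [180.0, -0.0, -81.9]
contact_force: [-3.3, -0.4, 6.0]
gripper_width: 0.0194
```

```bash
python3 -c "
from h import *
look('pics/s6.png')"
```

```text
11.8 [0.62193343 0.16891125 0.09653996] [5.1 0.7] [ 1.79990155e+02 -7.77620448e-03 -8.19156546e+01] [-3.28501095 -0.40905442  5.96235016] 0.01942166228492019
```

View pics/s6.png

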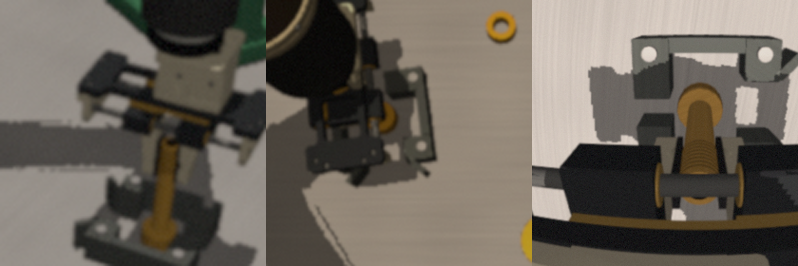

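Call:
{"op": "step_arm", "data": {"increments": [[[0,-0.001,-0.0003],[0,0,0],1],[[0,-0.002,-0.0003],[0,0,0],1],[[0,-0.003,-0.0003],[0,0,0],1],[[0,-0.004,-0.0003],[0,0,0],1],[[0,-0.005,-0.0003],[0,0,0],1],[[0,-0.005,-0.0003],[0,0,0],1]]}}

```text
time_s: 12.55
tcp_pos: [0.6269, 0.1697, 0.0965]
eef_rot: [180.0, -0.0, -81.9]
contact_force: [-3.3, -1.1, 3.8]
gripper_width: 0.0196
```

Call:
{"op": "step_arm", "data": {"increments": [[[0,-0.0005,0],[0,0,0],1],[[0,-0.001,0],[0,0,0],1],[[0,-0.001,0],[0,0,0],1]]}}

```text
time_s: 12.85
tcp_pos: [0.6279, 0.1698, 0.0965]
eef_rot: [180.0, -0.0, -81.9]
contact_force: [-2.9, -1.1, 3.3]
gripper_width: 0.0194
```

Call:
{"op": "step_arm", "data": {"increments": [[[0,-0.0005,0],[0,0,0],1],[[0,-0.001,0],[0,0,0],1],[[0,-0.001,0],[0,0,0],1]]}}

```text
time_s: 13.15
tcp_pos: [0.6289, 0.17, 0.0965]
eef_rot: [-180.0, 0.0, -81.9]
contact_force: [-2.5, 0.1, 3.0]
gripper_width: 0.0195
```

Call:
{"op": "step_arm", "data": {"increments": [[[0,-0.0005,0],[0,0,0],1],[[0,-0.001,0],[0,0,0],1],[[0,-0.001,0],[0,0,0],1]]}}

```text
time_s: 13.45
tcp_pos: [0.6295, 0.17, 0.0966]
eef_rot: [180.0, -0.0, -81.9]
contact_force: [-4.5, -0.6, 3.2]
gripper_width: 0.0198
```

Call:
{"op": "step_arm", "data": {"increments": [[[0,-0.0005,0],[0,0,0],1],[[0,-0.001,0],[0,0,0],1],[[0,-0.001,0],[0,0,0],1]]}}

```text
time_s: 13.75
tcp_pos: [0.63, 0.17, 0.0966]
eef_rot: [179.9, -0.0, -81.9]
contact_force: [-6.9, -0.5, 6.5]
gripper_width: 0.0196
```

Call:
{"op": "step_arm", "data": {"increments": [[[0,-0.0005,0],[0,0,0],1],[[0,-0.001,0],[0,0,0],1],[[0,-0.001,0],[0,0,0],1]]}}

```text
time_s: 14.05
tcp_pos: [0.6305, 0.1699, 0.0967]
eef_rot: [179.9, -0.0, -81.9]
contact_force: [-7.7, 0.1, 7.1]
gripper_width: 0.0198
```

```bash
python3 -c "
from h import *
look('pics/s7.png')"
```

```text
14.05 [0.63050775 0.16988563 0.09665984] [13.7  0.5] [ 1.79859778e+02 -3.46904507e-02 -8.19291744e+01] [-7.74407004  0.095083    7.13677861] 0.0197811011375567
```

View pics/s7.png

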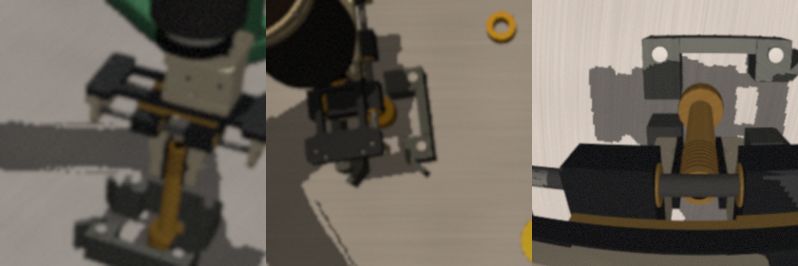

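The no-go jaws have stopped it: the push force rose from 2.5 to 7.7 N and the TCP stalled at gauge x of about 13. I'll take off some of the pressure and open.

Call:
{"op": "step_arm", "data": {"increments": [[[0,0.0008,-0.0004],[0,0,0],1],[[0,0.0012,-0.0004],[0,0,0],1],[[0,0.0012,-0.0004],[0,0,0],1]], "force": 8}}

```text
time_s: 14.5
tcp_pos: [0.6304, 0.1701, 0.0967]
eef_rot: [180.0, -0.0, -81.9]
contact_force: [-2.8, -1.8, -0.6]
gripper_width: 0.0201
```

Call:
{"op": "step_arm", "data": {"increments": [[[0,0,0],[0,0,0],0.75],[[0,0,0],[0,0,0],0.7],[[0,0,0],[0,0,0],0.6],[[0,0,0],[0,0,0],0.5],[[0,0,0],[0,0,0],0.4],[[0,0,0],[0,0,0],0.3],[[0,0,0],[0,0,0],0.3]]}}

```text
time_s: 15.2
tcp_pos: [0.6306, 0.1702, 0.0971]
eef_rot: [-180.0, 0.0, -81.9]
contact_force: [1.2, -0.3, 0.3]
gripper_width: 0.0591
```

```bash
python3 -c "
from h import *
look('pics/s8.png')"
```

```text
15.2 [0.63062744 0.17023778 0.09711971] [13.9  0.8] [-1.79988940e+02  4.87164605e-03 -8.19206901e+01] [ 1.2046764  -0.28475307  0.26681924] 0.05909323070566176
```

View pics/s8.png

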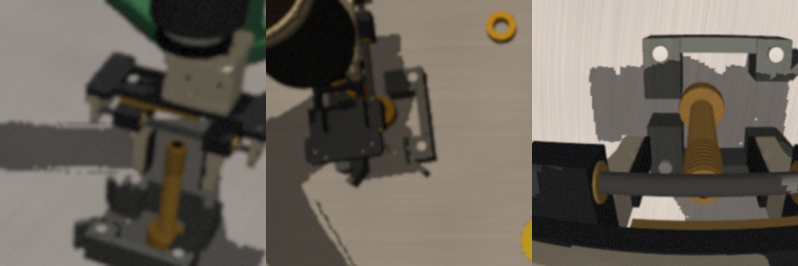

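The pipe is released and standing, with the fingers clear on both sides. Going straight up, then sideways.

Call:
{"op": "step_arm", "data": {"increments": [[[0,0,0],[0,0,0],0.15],[[0,0,-0.01],[0,0,0],0.1],[[0,0,-0.03],[0,0,0],0.1],[[0,0,-0.05],[0,0,0],0.1],[[0,0,-0.075],[0,0,0],0.1],[[0,0,-0.1],[0,0,0],0.1],[[0,0,-0.13],[0,0,0],0.1],[[0,0,-0.15],[0,0,0],0.1],[[0,0,-0.16],[0,0,0],0.1],[[0,0,-0.16],[0,0,0],0.1]]}}

```text
time_s: 16.35
tcp_pos: [0.6311, 0.1704, 0.259]
eef_rot: [-179.8, 0.1, -81.9]
contact_force: [-0.4, 0.9, 0.2]
gripper_width: 0.0789
```

Call:
{"op": "step_arm", "data": {"increments": [[[0.02,0.01,0],[0,0,0],0.1],[[0.06,0.02,0],[0,0,0],0.1],[[0.1,0.04,0],[0,0,0],0.1],[[0.14,0.06,0],[0,0,0],0.1],[[0.18,0.07,0],[0,0,0],0.1],[[0.22,0.08,0],[0,0,0],0.1],[[0.25,0.09,0],[0,0,0],0.1],[[0.27,0.1,0],[0,0,0],0.1],[[0.28,0.1,0],[0,0,0],0.1],[[0.28,0.1,0],[0,0,0],0.1]]}}

```text
time_s: 17.35
tcp_pos: [0.5701, -0.1225, 0.256]
eef_rot: [179.9, 0.0, -82.0]
contact_force: [-0.1, 1.0, 0.2]
gripper_width: 0.0788
```

```bash
python3 - <<'E'
from h import *
from plant import r
st=r.get_state();print(st['time_s'],st['tcp_pos'],st['contact_force'])
t=r.capture('top');c=r.capture('scene');pickle.dump((t,c),open('fin.pkl','wb'))
f=lambda im:cv2.resize(im,(400,400),interpolation=cv2.INTER_CUBIC)
cv2.imwrite('pics/f1.png',np.hstack([f(t['color'][105:205,120:220]),f(c['color'][70:190,260:380])])[:,:,::-1])
cv2.imwrite('pics/f2.png',c['color'][:,:,::-1])
E
```

```text
17.35 [ 0.57007311 -0.12249458  0.25597147] [-0.05033656  1.04314741  0.2415514 ]
```

View pics/f1.png

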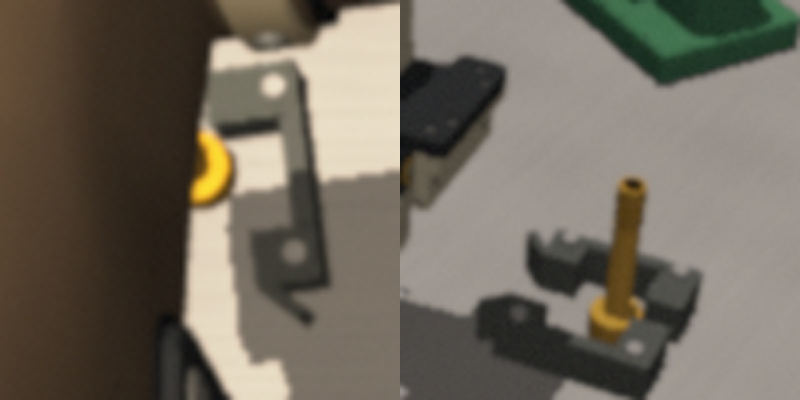

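View pics/f2.png

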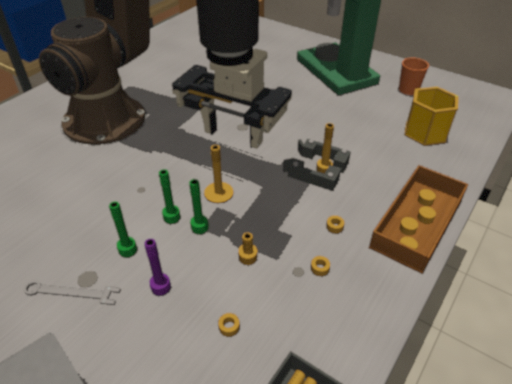

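The pipe stands in the pocket and the others are untouched. I'll clear the arm from the top view to measure the seating.

Call:
{"op": "step_arm", "data": {"increments": [[[0.02,0,0],[0,0,0],0.1],[[0.06,0.01,0],[0,0,0],0.1],[[0.1,0.02,0],[0,0,0],0.1],[[0.14,0.04,0],[0,0,0],0.1],[[0.18,0.06,0],[0,0,0],0.1],[[0.22,0.08,0],[0,0,0],0.1],[[0.25,0.09,0],[0,0,0],0.1],[[0.25,0.09,0],[0,0,0],0.1]]}}

```text
time_s: 18.25
tcp_pos: [0.5162, -0.3836, 0.2561]
eef_rot: [179.9, 0.0, -82.1]
contact_force: [-0.1, -0.2, 0.1]
gripper_width: 0.079
```

```bash
python3 - <<'E'
from h import *
from plant import r
t=r.capture('top');c=r.capture('scene');pickle.dump((t,c),open('fin.pkl','wb'))
f=lambda im:cv2.resize(im,(400,400),interpolation=cv2.INTER_CUBIC)
cv2.imwrite('pics/f3.png',np.hstack([f(t['color'][110:190,128:208]),f(c['color'][110:210,270:370])])[:,:,::-1])
E
```

```text
(no output)
```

View pics/f3.png

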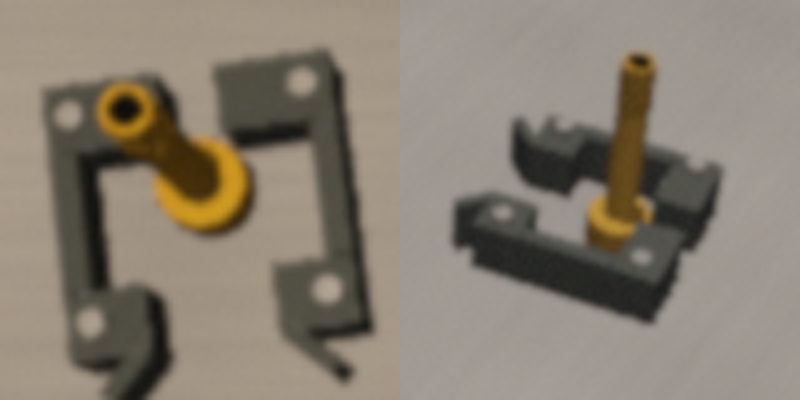

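```bash
python3 - <<'E'
from h import *
t,c=pickle.load(open('fin.pkl','rb'))
f=lambda u,v:(128+(u+.5)/5-.5,110+(v+.5)/5-.5)
g=lambda u,v:(270+(u-400+.5)/4-.5,110+(v+.5)/4-.5)
for n,p in [('ring',onz(t,f(203,184),.025)),('rim',onz(t,f(126,110),.14)),('rim scene',onz(c,g(639,63),.14)),('ring scene',onz(c,g(620,213),.025))]: print(n,p.round(4),gpos(p))
E
```

```text
ring [0.627 0.168 0.025] [10.  -0.9]
rim [0.6281 0.1692 0.14  ] [11.2  0.1]
rim scene [0.63   0.1672 0.14  ] [12.9 -2.1]
ring scene [0.6303 0.1686 0.025 ] [13.3 -0.8]
```

```bash
python3 -c "
from plant import r
print(r.close_job(), r.get_state()['time_s'])"
```

```text
the job is handed in; nothing more can be done
the job is handed in; nothing more can be done
```

The tall brass pipe with the thick foot ring is standing upright in the gauge pocket, against the no-go jaws, and the job is handed in. I set it down on the cart in front of the mouth and pushed it straight through the go gap. I kept pushing until the no-go jaws stopped it, where the push force rose from about 3 N to 8 N. Then I released it and moved the arm clear.

**Last checks:**
- **Seating:** the pipe axis measures at gauge x of 10–13 mm and within about 2 mm of centre. The top and scene cameras differ by 2–3 mm, close to their calibration error. The gripper reading of about 13.7 mm while pushing was slightly past the 10–13 mm stop range. I put that down to calibration and a slight forward lean under load.
- **Upright:** rim and foot line up to within about 2 mm in each view.
- **Other pipes:** the flanged pipe, the short pipe and the look-alikes stand as before, by eye in the scene picture.
- **Time and contact:** the last move ended at 18.25 s, with the robot touching nothing.

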